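# Stand a bench pillar up in its rail clamp and lock the clamp

## Robot

A 6-joint arm with a two-finger parallel gripper is mounted at the origin on a cart in front of the work surface, level with it; the furniture and walls round the work are solid. World frame = base frame: x ahead of the robot, y to its left, z up, the work surface at z = 0. Lengths are in m, angles in degrees, forces in N, time in s.
With the tool pointing down it reaches from about 0.375 to 0.9 m from the base axis. Payload 3.1 kg.
Tool frame: the origin (TCP) lies where the fingers leave the gripper's body, on its centre line; the fingertips stand 70 mm ahead of it and the grasp point (between the pads) lies 51 mm ahead of it; y points along the fingers, z is the direction in which the jaws open and shut, and the axes are right-handed (so a half turn about y gives the same grasp; the last joint's range is limited). The gripper opens to 87 mm and grips with 3 to 60 N. Pads are 19 mm wide; open, the fingers measure 117 mm over their backs; the gripper's body (75 mm by 190 mm) begins 51 mm behind the grasp point.
Start: joints at [-77.951, 30.224, 82.088, -0, 67.689, -10.227], TCP at [0.237, -0.578, 0.292] pointing down, gripper open.
Joint ranges: [-176.69, 176.69], [-43.24, 126.21], [12.49, 139.97], [-82, 262], [0, 151.66], [-163.58, 163.58]. Speed limits (degrees/s): [159.86, 159.86, 180, 180, 180, 180].

## Interface

Orientations are given as a 3x3 rotation matrix whose columns are the frame's x, y, z axes.
In Python, from rig import bot gives the robot as it stands.
- The arm moves only by the shell command python3 -m pendant 'ROWS'. ROWS is JSON, a list of rows, each a list of 3 entries, a list of its own where there are three numbers: the shift along the tool's x, y, z in cm, then the turn, a rotation vector about the tool's x, y, z in rad, then the closure, from 0 (fully open) to 1 (shut). In form: [[[dx, dy, dz], [ax, ay, az], jaw], ...]. A call has 1 to 20 rows; each row shifts and turns the commanded pose from where the row before left it, along the tool's axes as they then stand; what a row does not reach is not made up. A row lasts 1/12 s, in which the tool goes at most 41.7 mm and 7.16 degrees, less where a joint would pass 70% of its speed; a pose out of reach is approached as far as the arm can. A call with a gripper value outside its range is refused whole. The fingers move at their own pace and stop on an object; the grip force is fixed at half the most. Time passes only in rows, so rows that do not move let the fingers close. It gives the time, the measured TCP pose, the force and the opening at its end, in the units of the state.
- bot.read_state(): the state, without advancing time (a new reading comes with each control period).
- bot.capture(name): name is "side" or "top" or "wrist"; returns a dict with "img" (400x640x3 uint8, red, green, blue), "fx", "fy", "cx", "cy" (pixels), "R" (3x3) and "t" (3): a world point X has camera coordinates R X + t. Camera axes: x right, y down, z forward; pixel columns grow to the right and rows downward; lengths in m; the calibration is good to about 2 mm. A picture is of the moment at which its call begins. There is no depth.
- bot.hand_in(): hands the job in, once; it reports no verdict.
The state is a dict: "time_s": time; "joint_positions": joint angles; "qvel": joint speeds; "tau": joint torques, N m; "position": TCP position; "tcp_rot": TCP orientation; "force": force on the tool from outside, world axes, zero at the start; "moment": the same for the moment, N m; "opening": opening from 0.0 (shut) to 1.0 (fully open).
Only numpy, scipy, OpenCV 4.12 (cv2) and the standard library are available. Lean on these libraries where they do the work, as an engineer would, in place of code of your own. Each camera call takes 0.05 s, during which the arm holds its last target.

## Task

Stand the lying pillar up inside the open rail clamp: raise it by its head end while its foot stays down on the worktop as the pivot. Once it stands, pull up the red release bar and, holding it up, slide the carriage in as far as it goes against the pillar's foot, then let go so that the bar drops into the last notch there. The pillar must end upright with its foot between the two jaws, and the red-capped cup, the amber bottle and the tumbler must be left where they are.

Things in the scene. Friction and masses are not known exactly. Their poses are not given: they have to be found in the camera images.
- pillar: Loose pillar, 150 mm long, 0.56-0.91 kg: dark square foot 50 x 50 x 16 mm, round shaft 24 mm, grey head block (36 mm long, 36 wide along its y, 50 along its z). Origin: centre of the foot's end face; its x runs from foot to head. It starts lying, axis 25 mm up, foot between the open jaws, head away from the rail; raised about the end face's lower edge, it stands 25 mm beyond that edge, rail side.
- pillar_studs (a point): Middle of the pillar's head, 130 mm from the foot's end face, on the line (the pillar's own y) of two domed brass studs that stand out 6 mm from the head's sides, 48 mm over the domes. Fingers pinching the two domes along that line act as a hinge: gripped lightly (about 25 N) the pillar turns freely between them; a hard grip (over 40 N) can drag it round stiffly.
- clamp: Fixed clamp. Origin on the worktop in the fixed jaw's face; y runs along the rail from fixed to moving jaw, x from the rail to the open side. Fixed jaw: x -37 to 48 mm, 34 mm high (44 over the rail). Rail: x -71 to -37, y -26 to 239 mm, 14 mm high, toothed rack on top to 24. A clamped foot's centre is at y 26 mm; at x -12 it touches the rail, up to x 22 it is fully between the jaws.
- carriage (a joint): Travel (m) of the blue carriage and its jaw (30 mm high; top 37-43 mm) toward the fixed jaw, along the clamp's -y. Jaw gap is 0.116 minus travel. Bar down: it runs loosely from 0 to 0.033 (it starts there) or is locked in a notch, at 0.048 or 0.064; the latter holds the foot with 2 mm play. Stop at 0.066. Bar up: about 1.5 N slides it all the way, its jaw pushing the standing pillar along.
- release_bar (a joint): Lift (m) of the red release bar on the carriage: 0 down, 0.014 fully up. It must be up 0.011 or more for the carriage to slide past the crests of the rack. A spring pulls it down with 4.5 to 6.5 N; let go near a notch, it slips into that notch.
- bar_grip (a point): Grip point in the red release bar, 1 mm above its centre, 62 mm above the worktop with the bar down. The bar is 46 mm along the clamp's x, 14 mm along the clamp's y, 26 mm high. It moves with the carriage: in the clamp's frame at x = -54 mm, y = 201 mm minus the travel.
- cup: Bystander: clear sample cup with red cap, 52 mm across, 64 mm high, loose. Origin under its centre.
- amber_bottle: Bystander: amber bottle with black cap, 45 mm across, 90 mm high, loose. Origin under its centre.
- tumbler: Bystander: steel tumbler, 63 mm across, 81 mm high, loose. Origin under its centre.
There are look-alikes about, which are no part of the job. What is shaped like the pillar but green or purple is not meant.

How it is judged (in metres and radians):
On the way, in this order (a step that is already met when the one before it is completed fails the run):
1. the pillar stands upright on its foot between the jaws, still, with the clamp still open (angle between pillar's own x axis and vertical below 0.05 rad and height (world z) of pillar below 0.004 m and x of pillar in the frame of clamp between -0.018 and 0.022 m and value of joint carriage below 0.04 m and linear speed of pillar below 0.03 m/s), for 0.3 s.
2. the release bar is held up while the pillar stands (value of joint release_bar above 0.009 m and angle between pillar's own x axis and vertical below 0.15 rad), for 0.1 s.
At the end, for the whole second after the job is handed in: The pillar stands still, upright within 0.05 rad, foot on the worktop (4 mm) and between the jaws (centre at clamp x -18 to 22 mm, 20 to 32 mm from the fixed jaw); the carriage is in the last notch (travel over 61 mm), the release bar down in it (within 3 mm) (angle between pillar's own x axis and vertical below 0.05 rad and height (world z) of pillar below 0.004 m and x of pillar in the frame of clamp between -0.018 and 0.022 m and y of pillar in the frame of clamp between 0.02 and 0.032 m and value of joint carriage above 0.061 m and value of joint release_bar below 0.003 m and linear speed of pillar below 0.02 m/s); the robot touches nothing.
It fails at once if the pillar's foot end is lifted off the worktop (centre of its end face over 45 mm up) (height (world z) of pillar above 0.045 m).
It fails at once if the cup is moved over 30 mm (distance of cup from where it was at the start of the episode above 0.03 m).
It fails at once if the amber bottle is moved over 30 mm (distance of amber_bottle from where it was at the start of the episode above 0.03 m).
It fails at once if the tumbler is moved over 30 mm (distance of tumbler from where it was at the start of the episode above 0.03 m).
It also fails if it takes over 56 s, if anything falls off the work surface, if the arm or the gripper's body presses on something with over 40 N, if the wrist force passes 120 N, or if a joint passes its speed limit or range.

## Working session

There is one attempt and no reset: what is moved stays moved. The work goes in short steps, Python scripts to look and compute and a shell command to move; the robot and the scene stay as the last step left them, time stands still between calls to the robot, and variables do not carry over. Pictures are saved under pics/ and viewed, and the job is handed in when it is done.

```bash
mkdir -p pics; ls
python3 - <<'E'
from rig import bot
import cv2
s=bot.read_state()
print({k:s[k] for k in s})
for n in ["side","top","wrist"]:
    c=bot.capture(n); cv2.imwrite(f"pics/{n}0.png",c["img"][:,:,::-1])
    print(n,c["fx"],c["fy"],c["cx"],c["cy"],c["R"],c["t"])
E
```

```text
pics
{'time_s': 0.0, 'joint_positions': array([-7.79506013e+01,  3.02773826e+01,  8.21574284e+01, -2.32125924e-03,
        6.76870105e+01, -1.02263423e+01]), 'qvel': array([ 0.09887658, -0.04925501,  0.04313019,  0.01002061, -0.03533188,
        0.00157745]), 'tau': array([-7.75077369e-04, -4.40044820e+01, -1.76592654e+01,  6.32943562e-02,
        5.84096066e-02, -1.72167606e-04]), 'position': array([ 0.23681951, -0.57776228,  0.29128265]), 'tcp_rot': array([[-9.25364533e-01, -4.80505520e-04,  3.79078159e-01],
       [-3.79078310e-01,  2.07151457e-03, -9.25362277e-01],
       [-3.40624247e-04, -9.99997739e-01, -2.09905533e-03]]), 'force': array([-0.21256788, -0.05187412, -0.79679419]), 'moment': array([-0.0612208 ,  0.01447214,  0.02072326]), 'opening': 0.9979586454878357}
side 454.37518693020456 454.37518693020456 314.66417349118 198.78386122580477 [[-0.99756623 -0.06958161 -0.00447377]
 [-0.04094749  0.63656538 -0.77013494]
 [ 0.05643508 -0.76807742 -0.63786531]] [0.52982368 0.06774159 1.31304539]
top 394.3561605854016 394.3561605854016 318.17766855050894 194.33832732853995 [[-0.01233077 -0.99969806  0.02125428]
 [-0.99594371  0.01038424 -0.08937725]
 [ 0.08912955 -0.02227015 -0.99577104]] [0.01000142 0.53872579 1.12080451]
wrist 321.8295820369315 321.8295820369315 323.74400243722005 196.71429362267426 [[ 0.37852665 -0.92558828 -0.00197557]
 [-0.8919441  -0.36533619  0.26639292]
 [-0.24729191 -0.09907472 -0.9638625 ]] [-0.62238079 -0.03176834  0.391907  ]
```

View pics/side0.png

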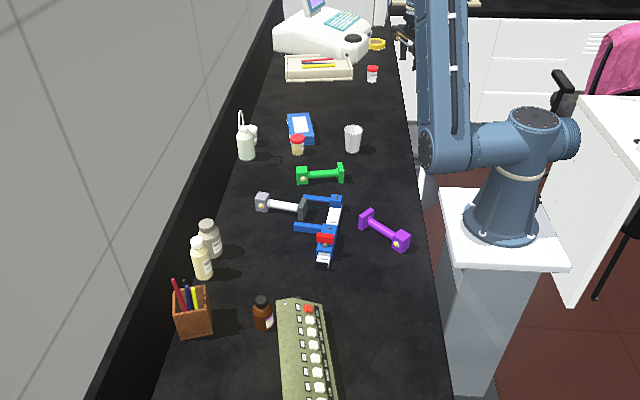

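View pics/top0.png

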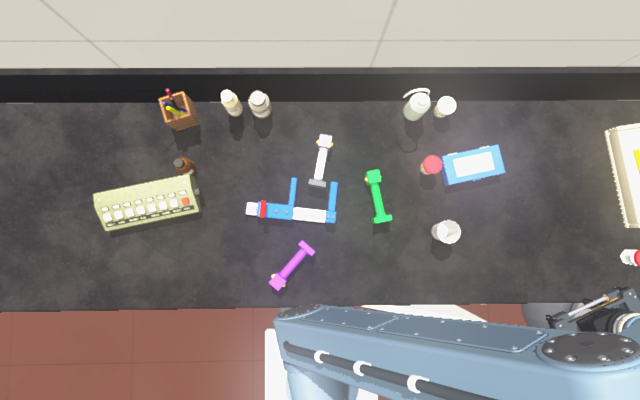

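View pics/wrist0.png

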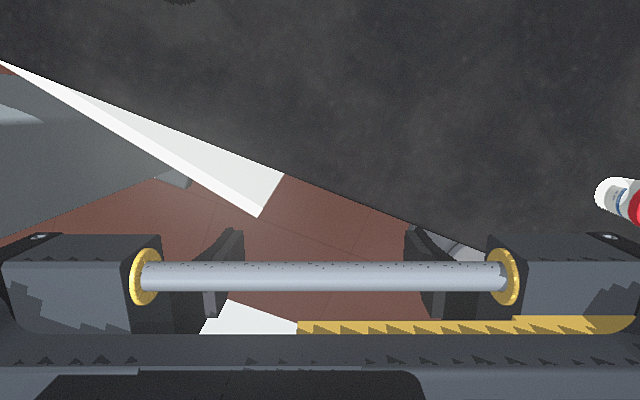

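The side picture shows the grey pillar (head ~262,202, foot ~303,207), the blue clamp, and the green and purple decoys. In the top picture the pillar's head is at ~(325,140) and its foot at ~(318,182). The rail runs along row ~212, with the red bar at ~(263,209). I'll enlarge both.

```bash
cat > h.py <<'E'
import numpy as np, cv2
from rig import bot
def cap(n,fn=None):
    c=bot.capture(n)
    if fn: cv2.imwrite(f"pics/{fn}.png",c["img"][:,:,::-1])
    return c
def crop(c,x0,y0,x1,y1,s,fn):
    im=c["img"][y0:y1,x0:x1,::-1]
    im=cv2.resize(im,None,fx=s,fy=s,interpolation=cv2.INTER_CUBIC)
    for x in range((x0+9)//10*10,x1,10):
        cv2.line(im,((x-x0)*s,0),((x-x0)*s,6 if x%50 else 14),(0,255,255),1)
        if x%20==0: cv2.putText(im,str(x),((x-x0)*s-10,24),0,0.35,(0,255,255),1)
    for y in range((y0+9)//10*10,y1,10):
        cv2.line(im,(0,(y-y0)*s),(6 if y%50 else 14,(y-y0)*s),(0,255,255),1)
        if y%20==0: cv2.putText(im,str(y),(16,(y-y0)*s+4),0,0.35,(0,255,255),1)
    cv2.imwrite(f"pics/{fn}.png",im)
def ray(c,u,v,z):
    d=np.array([(u-c["cx"])/c["fx"],(v-c["cy"])/c["fy"],1.0])
    R=np.array(c["R"]);t=np.array(c["t"])
    o=-R.T@t; w=R.T@d
    return o+w*(z-o[2])/w[2]
def proj(c,X):
    p=np.array(c["R"])@np.array(X)+np.array(c["t"])
    return np.array([c["fx"]*p[0]/p[2]+c["cx"],c["fy"]*p[1]/p[2]+c["cy"]])
E
python3 - <<'E'
from h import *
c=cap("top"); crop(c,235,125,355,230,6,"topc")
c=cap("side"); crop(c,245,180,355,275,7,"sidec")
E
```

```text
(no output)
```

View pics/topc.png

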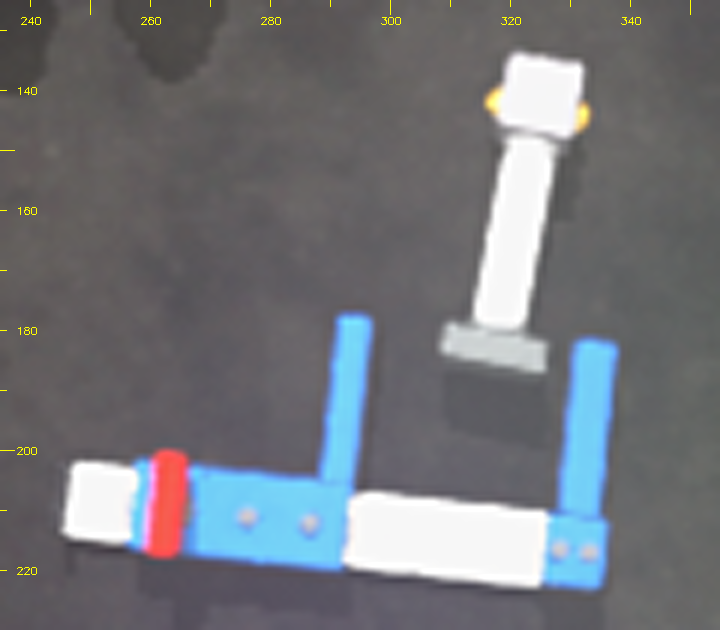

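View pics/sidec.png

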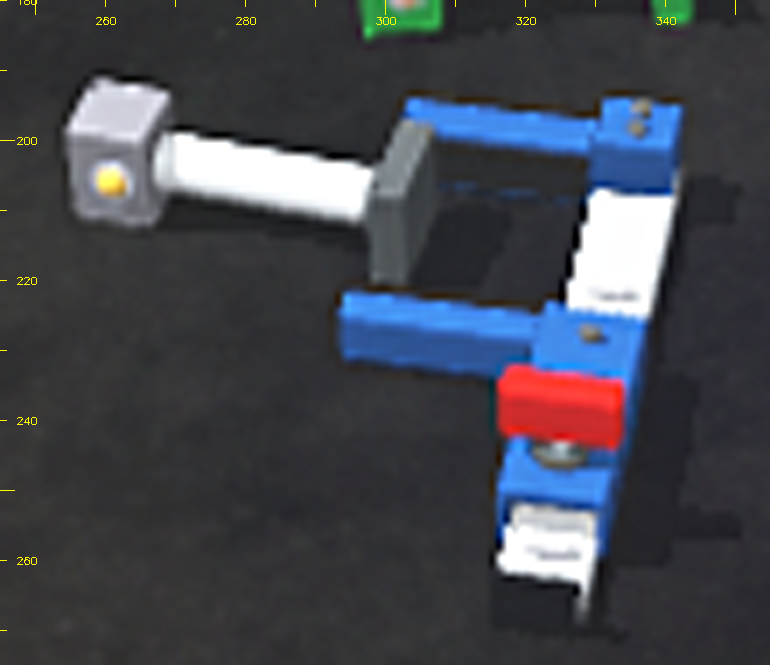

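```bash
cat > fit.py <<'E'
from h import *
from scipy.optimize import least_squares
T=cap("top");S=cap("side")
def tc(a,b): return (235+a/6-0.08,125+b/6-0.08)
def sc(a,b): return (245+a/7,180+b/7)
def pose(p,q): 
    c,s=np.cos(p[2]),np.sin(p[2]); return np.array([p[0]+c*q[0]-s*q[1],p[1]+s*q[0]+c*q[1],q[2]])
cl=[(T,(.048,0,.034),tc(574,339)),(T,(.048,.083,.030),tc(372,316)),
 (S,(.048,0,.034),sc(407,116)),(S,(-.077,.168,.074),sc(625,372)),(S,(-.031,.168,.074),sc(512,364)),
 (T,(-.037,.239,.014),tc(70,462)),(T,(-.071,.239,.014),tc(64,540)),(T,(-.054,.168,.074),tc(169,503)),
 (S,(-.077,.175,.048),sc(622,450)),(S,(-.031,.175,.048),sc(497,433)),(S,(-.071,.239,.0),sc(585,620))]
pi=[(T,(.130,.0225,.025),tc(493,102)),(T,(.130,-.0225,.025),tc(583,117)),
 (T,(.150,.018,.05),tc(508,52)),(T,(.150,-.018,.05),tc(583,62)),
 (T,(.016,.025,.05),tc(447,322)),(T,(.016,-.025,.05),tc(549,344)),
 (S,(.130,.023,.025),sc(110,180)),(S,(0,.025,.05),sc(407,195)),(S,(0,-.025,.05),sc(438,125)),(S,(0,.025,0),sc(400,283))]
for nm,L in (("clamp",cl),("pillar",pi)):
    f=lambda p:np.concatenate([proj(c,pose(p,q))-np.array(m) for c,q,m in L])
    r=least_squares(f,[.6,0,0],loss="soft_l1",x_scale=[.01,.01,.05])
    print(nm,r.x,np.degrees(r.x[2])); print(np.round(r.fun.reshape(-1,2),1).tolist())
    print([np.round(pose(r.x,q),4).tolist() for q in [(0,0,0),(.130,0,.025),(-.054,.168,.062)]])
R=np.array(T["R"]);print(-R.T@np.array(T["t"]))
for n,c,u,v,z in (("cup",T,431,165,.064),("amber",T,181,166,.09),("tumb",T,447,232,.081),("cupS",S,297,152,0),("amberS",S,263,328,0),("tumbS",S,353,150,0)): print(n,ray(c,u,v,z).round(3))
E
python3 fit.py
```

```text
clamp [ 0.52628723 -0.02352444 -0.11493827] -6.585477725756056
[[-1.1, 0.4], [4.0, 1.4], [-2.3, 2.1], [0.1, -0.2], [-1.3, -1.2], [-2.0, 1.0], [-2.4, -0.4], [2.9, 1.4], [-0.1, -2.3], [0.4, -2.1], [-1.3, 3.7]]
[[0.5263, -0.0235, 0.0], [0.6554, -0.0384, 0.025], [0.4919, 0.1496, 0.062]]
pillar [ 0.56018352  0.00687929 -0.18215201] -10.436541302323707
[[-0.1, 0.4], [0.0, 0.5], [0.3, 0.3], [0.1, 0.8], [0.1, 0.5], [0.4, -0.2], [-1.1, 1.2], [-1.1, 0.1], [-0.9, -0.7], [0.2, 0.6]]
[[0.5602, 0.0069, 0.0], [0.688, -0.0167, 0.025], [0.5375, 0.1819, 0.062]]
[0.43676708 0.02936464 1.16400193]
cup [ 0.615 -0.316  0.064]
amber [0.615 0.379 0.09 ]
tumb [ 0.426 -0.348  0.081]
cupS [ 0.616 -0.325  0.   ]
amberS [0.622 0.399 0.   ]
tumbS [ 0.42 -0.35  0.  ]
```

```bash
cat >> fit.py <<'E'
print("---")
mv={1,3,4,7,8,9}
def g(p):
    o=[]
    for i,(c,q,m) in enumerate(cl):
        q=np.array(q)
        if i in mv: q[1]+=.033-p[3]
        o.append(proj(c,pose(p,q))-np.array(m))
    return np.concatenate(o)
r=least_squares(g,[.53,-.02,-.1,.02],loss="soft_l1",x_scale=[.01,.01,.05,.01])
print(r.x,np.degrees(r.x[2]));print(np.round(r.fun.reshape(-1,2),1).tolist())
p=r.x
print("bar",pose(p,(-.054,.201-p[3],.062)))
P=np.array([.5602,.0069]);c,s=np.cos(p[2]),np.sin(p[2])
print("pillar in clamp",np.array([[c,s],[-s,c]])@(P-p[:2]), [ (np.array([[c,s],[-s,c]])@(pose([.5602,.0069,-.18215],(-.025,0,0))[:2]-p[:2]))])
E
python3 fit.py | sed -n '/---/,$p'
```

```text
---
[ 0.52688923 -0.03028473 -0.10503574  0.01842226] -6.018104494438787
[[1.1, 0.1], [1.1, 0.9], [-2.3, 0.7], [-0.2, 1.7], [-1.6, 0.8], [0.4, 1.6], [0.1, 0.2], [0.2, 1.3], [-0.3, -0.3], [0.1, -0.0], [-0.5, 1.7]]
bar [0.49232878 0.15694829 0.062     ]
pillar in clamp [0.02922864 0.04047219] [array([0.00430293, 0.04239813])]
```

```bash
cat >> h.py <<'E'
from scipy.spatial.transform import Rotation as Ro
def frame(phi): # tool down, z axis at heading phi deg
    f=np.radians(phi); y=np.array([0,0,-1.]); z=np.array([np.cos(f),np.sin(f),0]); return np.stack([np.cross(y,z),y,z],1)
def to(pos,Rt):
    s=bot.read_state(); R=np.array(s["tcp_rot"]); d=np.array(pos)-s["position"]
    print("t",s["time_s"],"pos",np.round(s["position"],4),"F",np.round(s["force"],1),"op",round(s["opening"],3),"j",np.round(s["joint_positions"],1))
    print("shift cm now-axes",np.round(R.T@d*100,2),"target-axes",np.round(np.array(Rt).T@d*100,2),"turn",np.round(Ro.from_matrix(R.T@Rt).as_rotvec(),4))
E
python3 - <<'E'
from h import *
to([.688,-.0167,.2],frame(-100.44))
T=cap("top")
for u,v in((325,100),(325,72),(368,172),(390,220)): print(ray(T,u,v,0).round(3))
E
```

```text
t 0.45 pos [ 0.2369 -0.5783  0.2921] F [-1.7 -0.4 -0.4] op 0.996 j [-78.   30.2  82.1   0.   67.7 -10.2]
shift cm now-axes [-63.03   9.22 -34.87] target-axes [-34.18   9.21 -63.4 ] turn [ 2.000e-04  5.709e-01 -0.000e+00]
[ 0.828 -0.021  0.   ]
[ 0.915 -0.022  0.   ]
[ 0.606 -0.146  0.   ]
[ 0.463 -0.208  0.   ]
```

```bash
python3 -m pendant '[[[0,0,0],[0,0.1142,0],0],[[0,0,0],[0,0.1142,0],0],[[0,0,0],[0,0.1142,0],0],[[0,0,0],[0,0.1142,0],0],[[0,0,0],[0,0.1142,0],0],[[-1.71,0.3,-3.17],[0,0,0],0],[[-1.71,0.3,-3.17],[0,0,0],0],[[-1.71,0.3,-3.17],[0,0,0],0],[[-1.71,0.3,-3.17],[0,0,0],0],[[-1.71,0.3,-3.17],[0,0,0],0],[[-1.71,0.3,-3.17],[0,0,0],0],[[-1.71,0.3,-3.17],[0,0,0],0],[[-1.71,0.3,-3.17],[0,0,0],0],[[-1.71,0.3,-3.17],[0,0,0],0],[[-1.71,0.3,-3.17],[0,0,0],0],[[-1.71,0.3,-3.17],[0,0,0],0],[[-1.71,0.3,-3.17],[0,0,0],0],[[-1.71,0.3,-3.17],[0,0,0],0],[[-1.71,0.3,-3.17],[0,0,0],0],[[-1.71,0.3,-3.17],[0,0,0],0]]'
python3 - <<'E'
from h import *
to([.688,-.0167,.2],frame(-100.44))
E
```

```text
time_s: 2.17
position: [0.5764, -0.1556, 0.2473]
tcp_rot: [[-0.983, 0.0, -0.181], [0.181, -0.0, -0.983], [-0.0, -1.0, 0.0]]
force: [-0.3, -0.1, -0.3]
opening: 0.998
t 2.1667 pos [ 0.5764 -0.1556  0.2473] F [-0.3 -0.1 -0.3] op 0.998 j [-25.8  31.1  88.8  -0.   60.   74.6]
shift cm now-axes [ -8.46   4.73 -15.68] target-axes [ -8.46   4.73 -15.68] turn [-0.0002  0.0001 -0.0004]
```

```bash
python3 -m pendant '[[[-1.71,0.9,-3.17],[0,0,0],0],[[-1.71,0.9,-3.17],[0,0,0],0],[[-1.71,0.9,-3.17],[0,0,0],0],[[-1.71,0.9,-3.17],[0,0,0],0],[[-1.69,1.0,-3.17],[0,0,0],0],[[0,0,0],[0,0,0],0],[[0,0,0],[0,0,0],0]]'
python3 - <<'E'
from h import *
to([.688,-.0167,.2],frame(-100.44))
cap("wrist","w1"); c=cap("top"); crop(c,235,95,375,230,5,"t1")
E
```

```text
time_s: 2.75
position: [0.6883, -0.0146, 0.2]
tcp_rot: [[-0.984, -0.001, -0.178], [0.178, 0.0, -0.984], [0.001, -1.0, 0.0]]
force: [-0.7, 0.3, -0.3]
opening: 1.0
t 2.75 pos [ 0.6883 -0.0146  0.2   ] F [-0.7  0.3 -0.3] op 1.0 j [-10.5  41.   76.6  -0.   62.5  89.7]
shift cm now-axes [-0.01  0.    0.21] target-axes [-0.01  0.    0.21] turn [-0.0002  0.0036  0.0015]
```

View pics/w1.png

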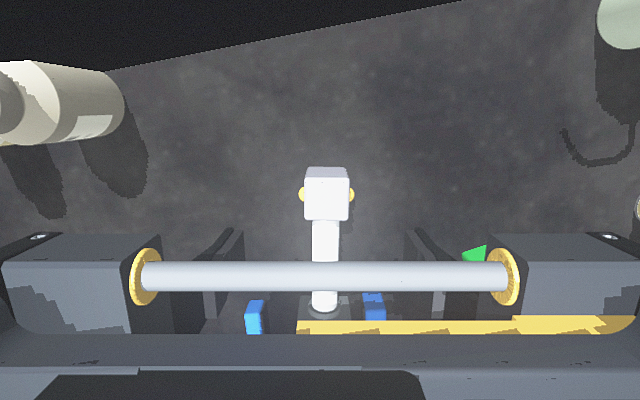

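The wrist picture shows the pillar's head square under the gripper, with its studs at (302,194) and (351,194). I'll use these to refine the stud position.

Run:
```python
from h import *
c=cap("wrist"); crop(c,280,155,380,315,5,"w2")
a=ray(c,302,194.5,.025);b=ray(c,351.5,194.5,.025);print(a,b,(a+b)/2,np.linalg.norm(a-b))
to([.688,-.0167,.2],frame(-100.44))
print(proj(c,[.688,-.0167,.025]))
```

```text
[0.69091655 0.00296645 0.025     ] [ 0.68311328 -0.03928114  0.025     ] [ 0.68701492 -0.01815734  0.025     ] 0.0429621884112535
t 2.9 pos [ 0.6875 -0.0177  0.2015] F [-0.   0.4  0.4] op 1.0 j [-10.8  40.8  76.7  -0.   62.5  89.7]
shift cm now-axes [-0.03  0.15 -0.1 ] target-axes [-0.03  0.15 -0.1 ] turn [-0.0004 -0.0008  0.0002]
[324.89438219 193.71639743]
```

View pics/w2.png

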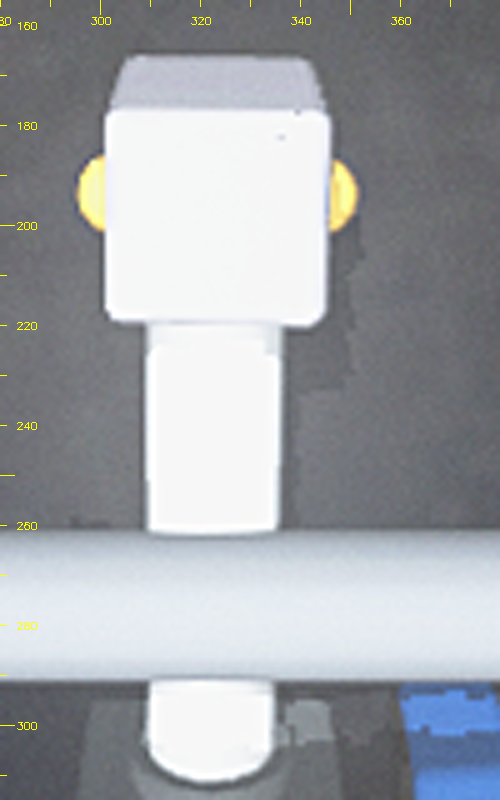

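```bash
python3 -m pendant '[[[-0.05,3,-0.1],[0,0,0],0],[[0,3,0],[0,0,0],0],[[0,3,0],[0,0,0],0],[[0,2,0],[0,0,0],0],[[0,1,0],[0,0,0],0],[[0,0.4,0],[0,0,0],0],[[0,0,0],[0,0,0],0],[[0,0,0],[0,0,0],0]]'
python3 - <<'E'
from h import *
to([.688,-.016,.076],frame(-100.44))
c=cap("wrist","w3"); crop(c,260,60,380,200,5,"w3")
c=cap("side"); crop(c,235,160,355,245,6,"s3")
E
```

```text
time_s: 3.57
position: [0.6895, -0.0166, 0.0788]
tcp_rot: [[-0.983, 0.003, -0.182], [0.182, -0.0, -0.983], [-0.003, -1.0, 0.0]]
force: [0.6, -0.8, 1.0]
opening: 1.004
t 3.5667 pos [ 0.6895 -0.0166  0.0788] F [ 0.6 -0.8  1. ] op 1.004 j [-10.6  50.   79.5  -0.   50.3  89.8]
shift cm now-axes [ 0.16  0.28 -0.04] target-axes [ 0.16  0.28 -0.04] turn [-0.     -0.0008 -0.0027]
```

View pics/w3.png

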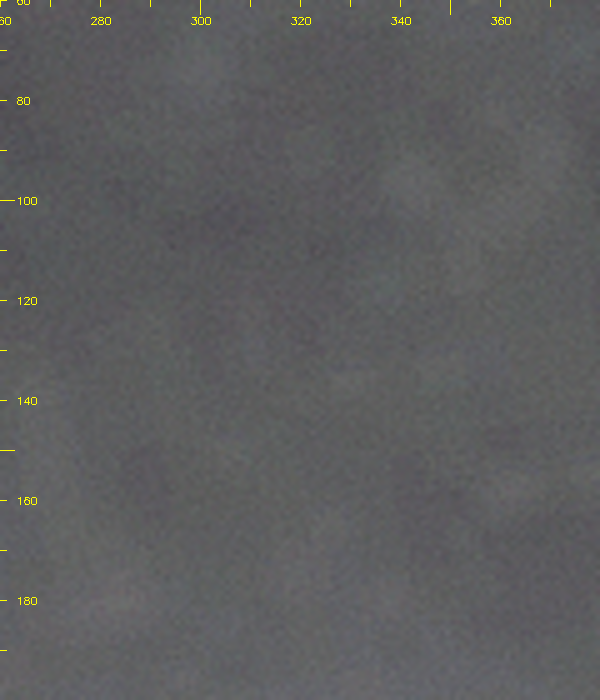

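View pics/s3.png

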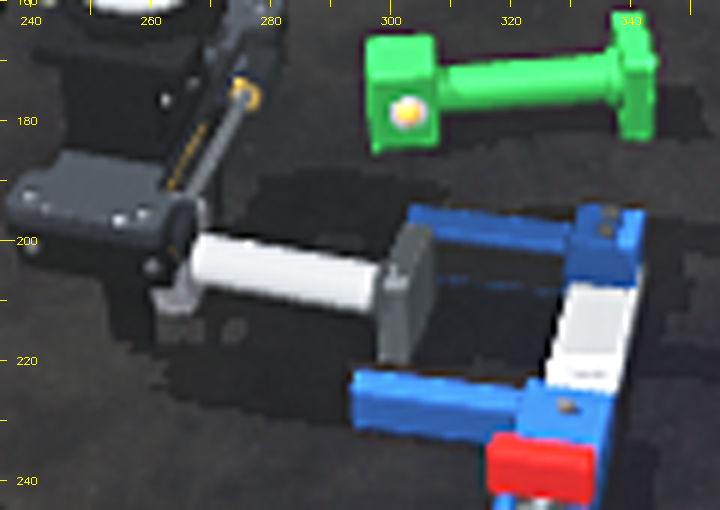

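```bash
python3 -m pendant '[[[0.05,0.15,0],[0,0,0],0],[[0,0,0],[0,0,0],0],[[0,0,0],[0,0,0],0]]'
for i in 1 2; do python3 -m pendant '[[[0,0,0],[0,0,0],0]]' | grep posit; done
python3 - <<'E'
from h import *
to([.688,-.016,.076],frame(-100.44))
c=cap("wrist","w4")
E
```

```text
time_s: 3.92
position: [0.6884, -0.0157, 0.0764]
tcp_rot: [[-0.983, 0.001, -0.181], [0.181, -0.0, -0.983], [-0.001, -1.0, 0.0]]
force: [-0.5, 0.2, 0.3]
opening: 1.004
position: [0.6883, -0.0157, 0.0761]
position: [0.6882, -0.0157, 0.0759]
t 4.0833 pos [ 0.6882 -0.0157  0.0759] F [-0.3 -0.   0.1] op 1.003 j [-10.6  50.2  79.7  -0.   50.1  89.8]
shift cm now-axes [ 0.02 -0.01  0.03] target-axes [ 0.02 -0.01  0.03] turn [-0.      0.0001 -0.0003]
```

View pics/w4.png

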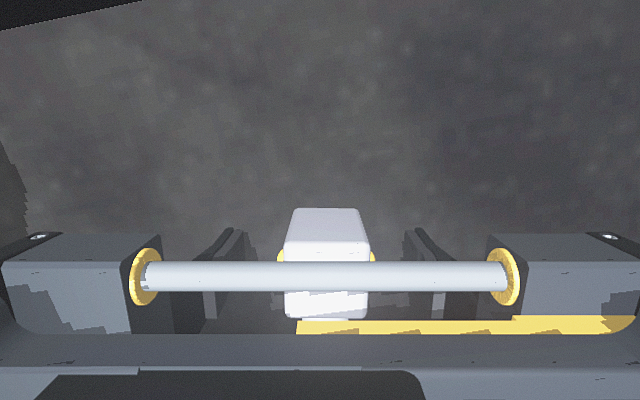

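The head sits between the fingers with its studs on the pad line (columns 280 and 373, fingers at 245 and 405). Closing now.

```bash
python3 -m pendant '[[[0,0,0],[0,0,0],1],[[0,0,0],[0,0,0],1],[[0,0,0],[0,0,0],1],[[0,0,0],[0,0,0],1],[[0,0,0],[0,0,0],1],[[0,0,0],[0,0,0],1],[[0,0,0],[0,0,0],1],[[0,0,0],[0,0,0],1]]'
python3 - <<'E'
from h import *
to([.688,-.016,.076],frame(-100.44))
s=bot.read_state();print(s["opening"]*87, s["moment"])
import math
prev=(130,25)
for th in range(0,91,5):
    t=math.radians(th);a=130*math.cos(t)-25*math.sin(t);z=130*math.sin(t)+25*math.cos(t)
    print(th,round(-(a-prev[0])/10,2),round(-(z-prev[1])/10,2));prev=(a,z)
E
```

```text
time_s: 4.8
position: [0.6881, -0.0159, 0.0757]
tcp_rot: [[-0.983, -0.0, -0.181], [0.181, -0.0, -0.983], [0.0, -1.0, 0.0]]
force: [-0.3, -0.3, -0.6]
opening: 0.525
t 4.8 pos [ 0.6881 -0.0159  0.0757] F [-0.3 -0.3 -0.6] op 0.525 j [-10.6  50.2  79.7  -0.   50.1  89.8]
shift cm now-axes [ 0.01 -0.03  0.01] target-axes [ 0.01 -0.03  0.01] turn [-0.0003  0.0002  0.    ]
45.660603767305474 [-0.01905008  0.00210312  0.09423538]
0 -0.0 -0.0
5 0.27 -1.12
10 0.36 -1.1
15 0.46 -1.06
20 0.55 -1.02
25 0.64 -0.96
30 0.72 -0.91
35 0.79 -0.84
40 0.86 -0.77
45 0.93 -0.69
50 0.98 -0.61
55 1.03 -0.52
60 1.07 -0.43
65 1.11 -0.33
70 1.13 -0.23
75 1.15 -0.13
80 1.15 -0.03
85 1.15 0.07
90 1.14 0.17
```

```bash
python3 -m pendant '[[[0.13,-0.56,0],[0,0,0],1],[[0.14,-0.56,0],[0,0,0],1],[[0.18,-0.55,0],[0,0,0],1],[[0.18,-0.55,0],[0,0,0],1],[[0.23,-0.53,0],[0,0,0],1],[[0.23,-0.53,0],[0,0,0],1],[[0.27,-0.51,0],[0,0,0],1],[[0.28,-0.51,0],[0,0,0],1],[[0.32,-0.48,0],[0,0,0],1],[[0.32,-0.48,0],[0,0,0],1],[[0.36,-0.45,0],[0,0,0],1],[[0.36,-0.46,0],[0,0,0],1],[[0,0,0],[0,0,0],1],[[0,0,0],[0,0,0],1]]'
python3 - <<'E'
from h import *
to([.688,-.016,.076],frame(-100.44))
c=cap("side"); crop(c,235,150,355,245,6,"s4")
c=cap("wrist","w5")
E
```

```text
time_s: 5.97
position: [0.6582, -0.0102, 0.1377]
tcp_rot: [[-0.983, -0.0, -0.181], [0.181, 0.0, -0.983], [0.0, -1.0, -0.0]]
force: [-0.3, 0.2, -2.8]
opening: 0.527
t 5.9667 pos [ 0.6582 -0.0102  0.1377] F [-0.3  0.2 -2.8] op 0.527 j [-10.6  43.5  83.5   0.   53.   89.8]
shift cm now-axes [-3.04  6.16  0.03] target-axes [-3.03  6.17  0.03] turn [ 0.0001 -0.      0.0004]
```

View pics/s4.png

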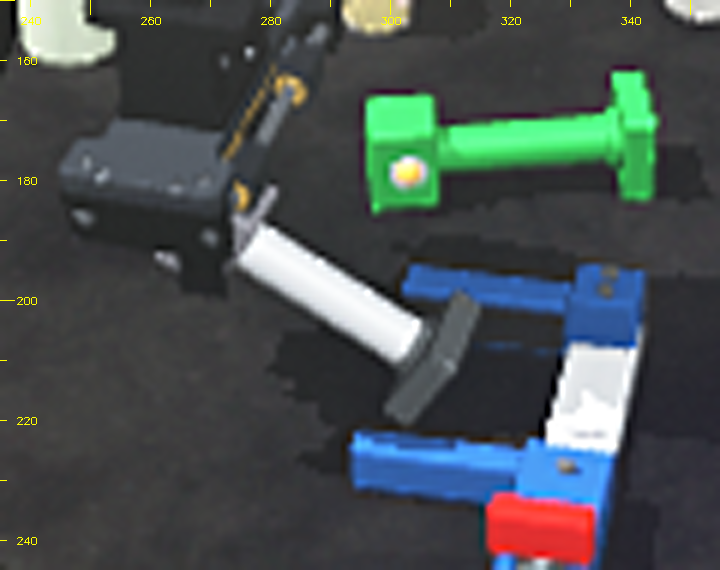

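View pics/w5.png

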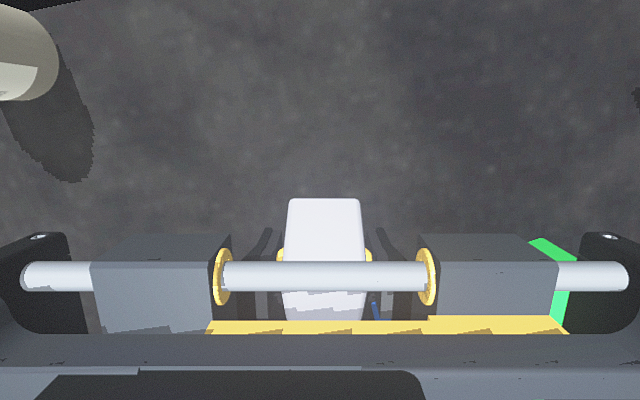

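The side picture shows the pillar tilted about 30°, with its foot edge still down near (299,219). The arc is tracking, so I'll continue.

```bash
python3 -m pendant '[[[0.39,-0.42,0],[0,0,0],1],[[0.40,-0.42,0],[0,0,0],1],[[0.43,-0.39,0],[0,0,0],1],[[0.43,-0.38,0],[0,0,0],1],[[0.46,-0.35,0],[0,0,0],1],[[0.47,-0.34,0],[0,0,0],1],[[0.49,-0.31,0],[0,0,0],1],[[0.49,-0.30,0],[0,0,0],1],[[0.51,-0.26,0],[0,0,0],1],[[0.52,-0.26,0],[0,0,0],1],[[0.53,-0.22,0],[0,0,0],1],[[0.54,-0.21,0],[0,0,0],1],[[0,0,0],[0,0,0],1],[[0,0,0],[0,0,0],1]]'
python3 - <<'E'
from h import *
to([.688,-.016,.076],frame(-100.44))
c=cap("side"); crop(c,235,150,355,245,6,"s5")
E
```

```text
time_s: 7.23
position: [0.6025, 0.0001, 0.176]
tcp_rot: [[-0.983, -0.001, -0.181], [0.181, 0.0, -0.983], [0.001, -1.0, -0.0]]
force: [-0.6, 0.4, -5.3]
opening: 0.518
t 7.2333 pos [6.025e-01 1.000e-04 1.760e-01] F [-0.6  0.4 -5.3] op 0.518 j [-10.6  37.1  91.    0.   51.9  89.8]
shift cm now-axes [-8.7  10.    0.03] target-axes [-8.7  10.    0.03] turn [0.0001 0.0001 0.0006]
```

View pics/s5.png

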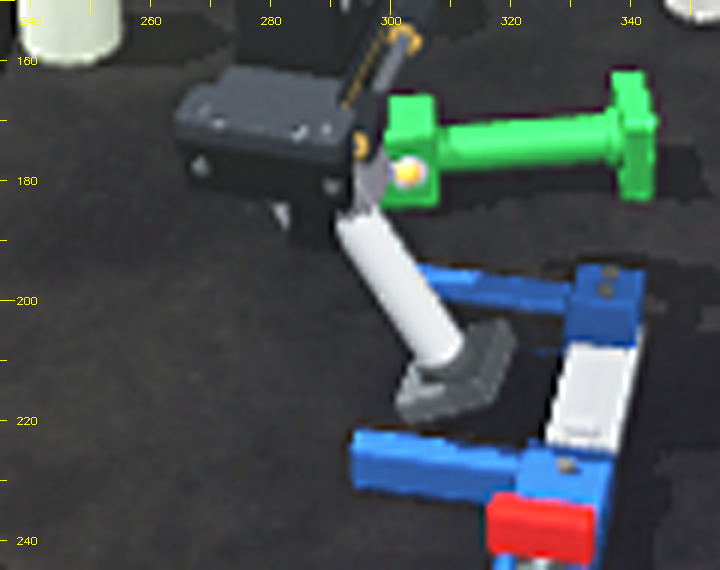

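```bash
python3 -m pendant '[[[0.55,-0.17,0],[0,0,0],1],[[0.56,-0.16,0],[0,0,0],1],[[0.56,-0.12,0],[0,0,0],1],[[0.57,-0.11,0],[0,0,0],1],[[0.57,-0.07,0],[0,0,0],1],[[0.58,-0.06,0],[0,0,0],1],[[0.57,-0.02,0],[0,0,0],1],[[0.58,-0.01,0],[0,0,0],1],[[0.57,0.03,0],[0,0,0],1],[[0.58,0.04,0],[0,0,0],1],[[0.4,0.05,0],[0,0,0],1],[[0.4,0.06,0],[0,0,0],1],[[0.34,0.06,0],[0,0,0],1],[[0,0,0],[0,0,0],1],[[0,0,0],[0,0,0],1]]'
python3 - <<'E'
from h import *
to([.688,-.016,.076],frame(-100.44))
c=cap("side"); crop(c,255,130,375,245,6,"s6")
E
```

```text
time_s: 8.53
position: [0.5365, 0.0123, 0.1813]
tcp_rot: [[-0.983, 0.002, -0.181], [0.181, -0.0, -0.983], [-0.002, -1.0, -0.0]]
force: [-0.1, 2.9, -1.1]
opening: 0.523
t 8.5333 pos [0.5365 0.0123 0.1813] F [-0.1  2.9 -1.1] op 0.523 j [-10.6  32.7 100.6   0.   46.6  89.8]
shift cm now-axes [-15.4   10.55   0.03] target-axes [-15.42  10.53   0.03] turn [ 0.0003 -0.0002 -0.0018]
```

View pics/s6.png

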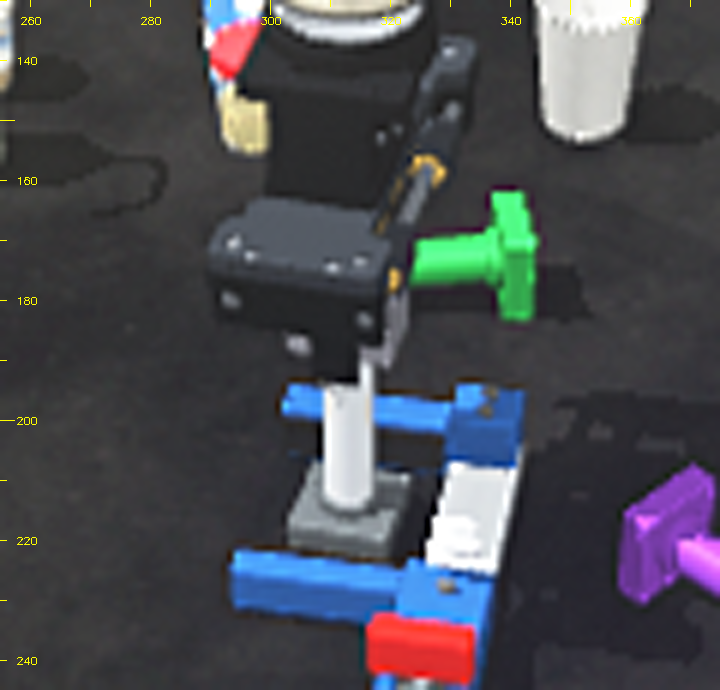

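```bash
python3 -m pendant '[[[0,0,0],[0,0,0],1],[[0,0,0],[0,0,0],1],[[0,0,0],[0,0,0],1],[[0,0,0],[0,0,0],1]]'
python3 - <<'E'
from h import *
s=bot.read_state();print(s["moment"])
c=cap("side"); crop(c,285,160,345,235,8,"s7")
c=cap("wrist","w7")
E
```

```text
time_s: 8.92
position: [0.5364, 0.0123, 0.1812]
tcp_rot: [[-0.983, 0.001, -0.181], [0.181, -0.0, -0.983], [-0.001, -1.0, -0.0]]
force: [0.9, 2.9, 0.7]
opening: 0.527
[ 0.22483194 -0.2374389  -0.01632641]
```

View pics/s7.png

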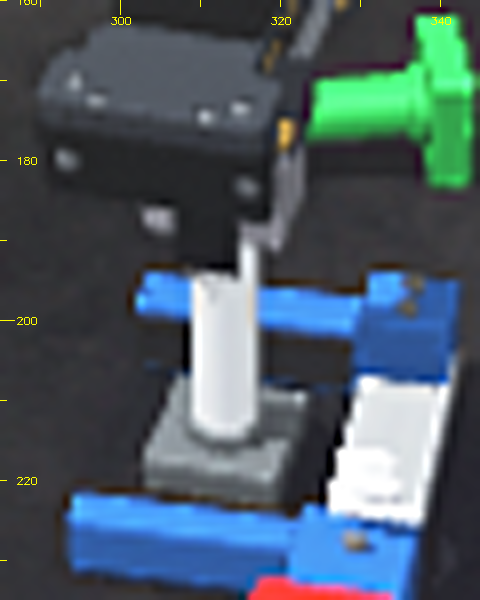

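View pics/w7.png

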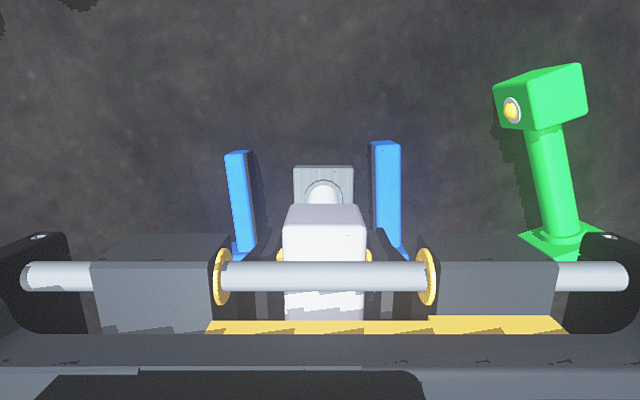

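The foot is flat on the worktop and the shaft is vertical between the jaws. Opening gently.

```bash
python3 -m pendant '[[[0,0,0],[0,0,0],0.42],[[0,0,0],[0,0,0],0.36],[[0,0,0],[0,0,0],0.3],[[0,0,0],[0,0,0],0.2],[[0,0,0],[0,0,0],0.1],[[0,0,0],[0,0,0],0],[[0,0,0],[0,0,0],0],[[0,0,0],[0,0,0],0]]'
python3 - <<'E'
from h import *
s=bot.read_state();print(s["moment"])
c=cap("side"); crop(c,285,160,345,235,8,"s8")
c=cap("wrist","w8")
E
```

```text
time_s: 9.68
position: [0.5358, 0.0123, 0.1808]
tcp_rot: [[-0.983, -0.0, -0.181], [0.181, -0.0, -0.983], [0.0, -1.0, 0.0]]
force: [-0.4, -0.0, -0.3]
opening: 0.962
[0.00930422 0.05966178 0.02785953]
```

View pics/s8.png

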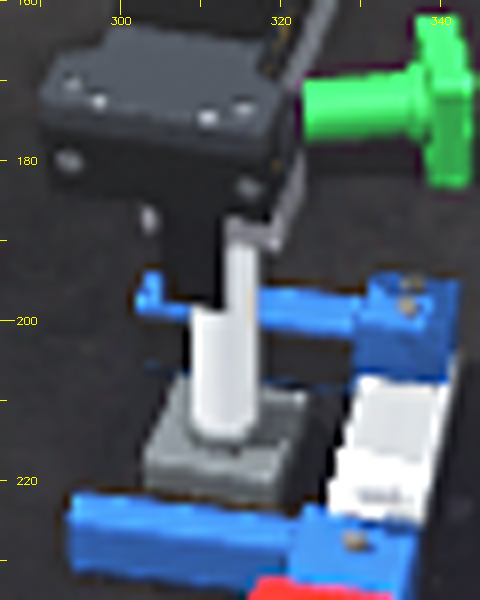

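View pics/w8.png

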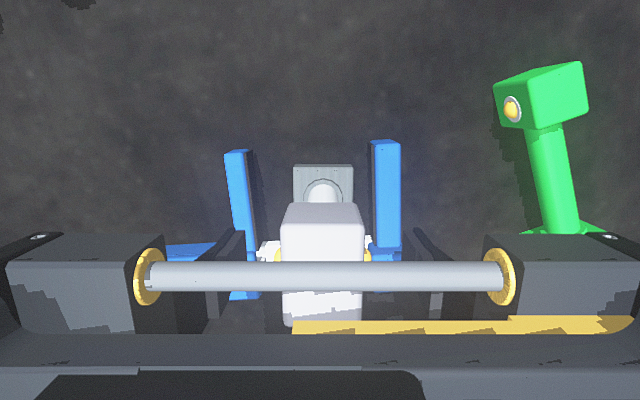

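```bash
python3 -m pendant '[[[0,-1.5,0],[0,0,0],0],[[0,-2.5,0],[0,0,0],0],[[0,-2.5,0],[0,0,0],0],[[0,-2.5,0],[0,0,0],0],[[0,-1.0,0],[0,0,0],0],[[0,0,0],[0,0,0],0],[[0,0,0],[0,0,0],0]]'
python3 - <<'E'
from h import *
to([.4923,.1569,.28],frame(-6.02))
T=cap("top");crop(T,235,125,355,230,6,"t9")
S=cap("side"); crop(S,245,150,355,265,6,"s9")
cap("wrist","w9")
E
```

```text
time_s: 10.37
position: [0.5356, 0.0123, 0.2807]
tcp_rot: [[-0.983, 0.0, -0.181], [0.181, -0.0, -0.983], [-0.0, -1.0, 0.0]]
force: [0.2, -0.2, -1.3]
opening: 0.998
t 10.3667 pos [0.5356 0.0123 0.2807] F [ 0.2 -0.2 -1.3] op 0.998 j [-10.6  24.2  95.7  -0.   60.1  89.8]
shift cm now-axes [  6.87   0.06 -13.43] target-axes [-13.92   0.07  -5.82] turn [-2.0000e-04 -1.6479e+00 -1.0000e-04]
```

View pics/s9.png

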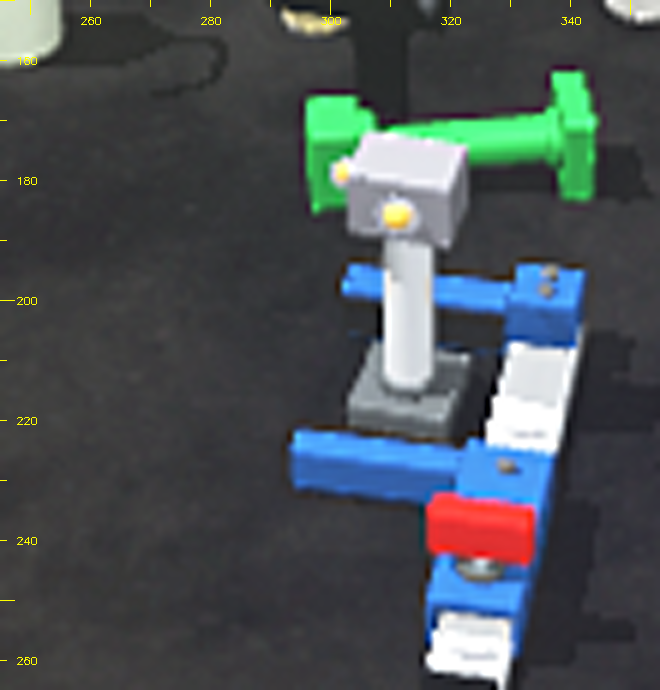

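View pics/w9.png

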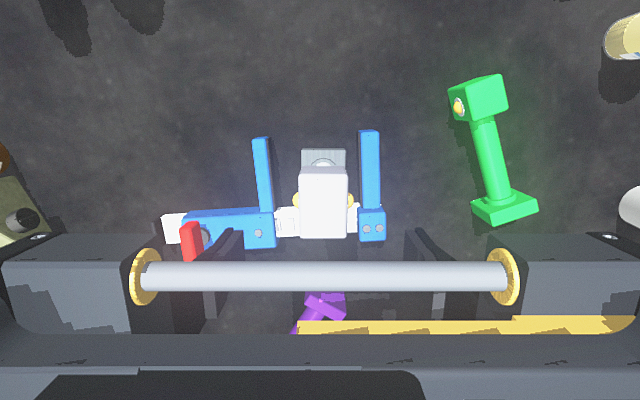

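```bash
python3 -m pendant '[[[1.37,0,-2.69],[0,0,0],0],[[1.37,0,-2.69],[0,0,0],0],[[1.37,0,-2.69],[0,0,0],0],[[1.37,0,-2.69],[0,0,0],0],[[1.39,0,-2.67],[0,0,0],0],[[0,0,0],[0,-0.1177,0],0],[[0,0,0],[0,-0.1177,0],0],[[0,0,0],[0,-0.1177,0],0],[[0,0,0],[0,-0.1177,0],0],[[0,0,0],[0,-0.1177,0],0],[[0,0,0],[0,-0.1177,0],0],[[0,0,0],[0,-0.1177,0],0],[[0,0,0],[0,-0.1177,0],0],[[0,0,0],[0,-0.1177,0],0],[[0,0,0],[0,-0.1177,0],0],[[0,0,0],[0,-0.1177,0],0],[[0,0,0],[0,-0.1177,0],0],[[0,0,0],[0,-0.1177,0],0],[[0,0,0],[0,-0.1177,0],0]]'
python3 -m pendant '[[[0,0,0],[0,0,0],0],[[0,0,0],[0,0,0],0],[[0,0,0],[0,0,0],0]]'
python3 - <<'E'
from h import *
to([.4923,.1569,.28],frame(-6.02))
cap("wrist","w10")
T=cap("top","t10")
S=cap("side","s10")
E
```

```text
time_s: 12.1
position: [0.4919, 0.1567, 0.2792]
tcp_rot: [[-0.099, -0.003, 0.995], [-0.995, -0.0, -0.099], [0.001, -1.0, -0.003]]
force: [0.7, 0.7, 0.7]
opening: 1.001
time_s: 12.35
position: [0.4923, 0.1568, 0.2801]
tcp_rot: [[-0.108, -0.002, 0.994], [-0.994, -0.0, -0.108], [0.0, -1.0, -0.002]]
force: [-0.0, 0.3, -0.2]
opening: 1.001
t 12.35 pos [0.4923 0.1568 0.2801] F [-0.   0.3 -0.2] op 1.001 j [ 5.3 22.9 98.2  0.  59.  11.4]
shift cm now-axes [-0.01  0.01 -0.  ] target-axes [-0.01  0.01 -0.  ] turn [ 0.0016 -0.0027  0.0003]
```

View pics/w10.png

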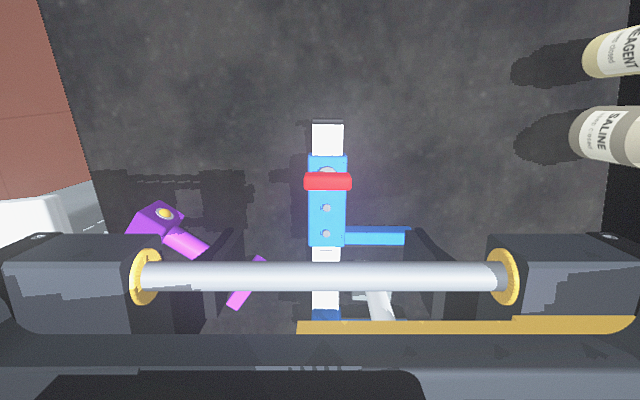

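View pics/t10.png

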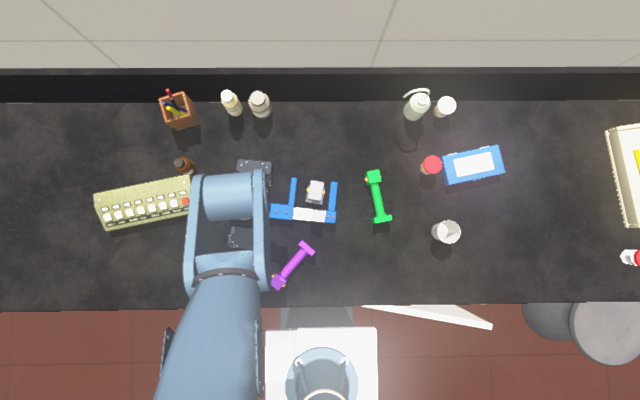

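View pics/s10.png

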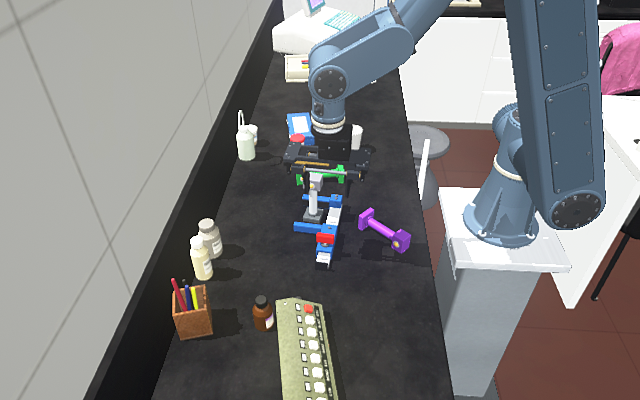

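Run:
```python
from h import *
c=cap("wrist"); crop(c,280,110,420,260,5,"w11")
S=cap("side"); crop(S,245,150,355,275,6,"s11")
print(proj(c,[.4923,.1569,.074]),proj(S,[.4923,.1569,.074]))
```

```text
[324.02651061 187.94045588] [325.3052762  233.82513219]
```

View pics/w11.png

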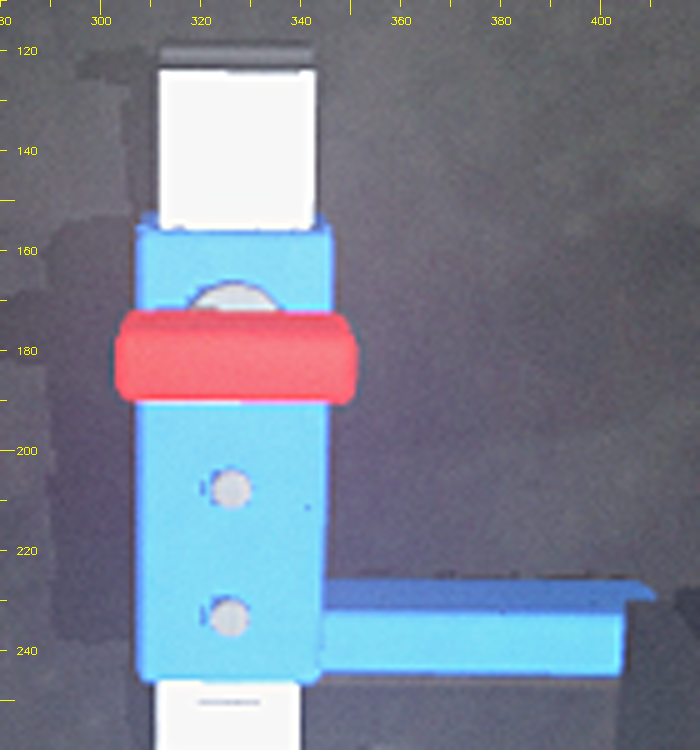

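View pics/s11.png

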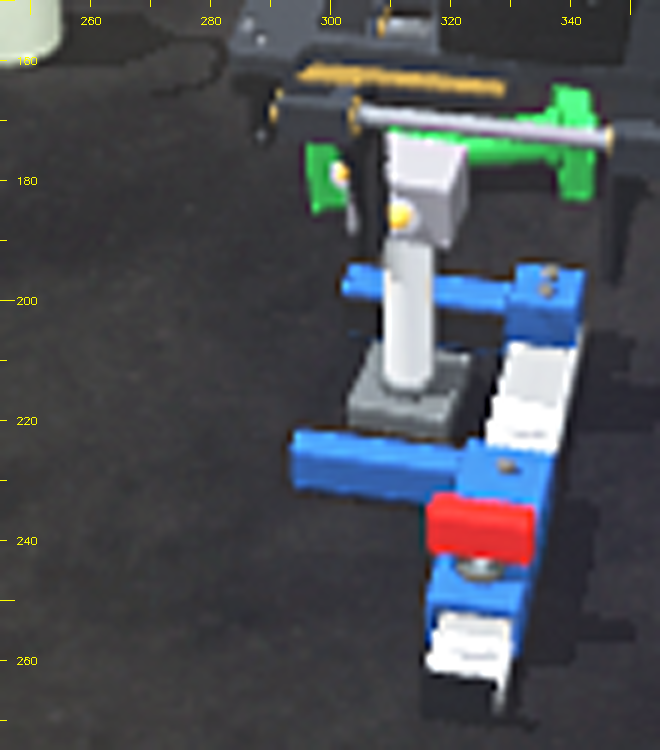

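Run:
```python
from h import *
c=cap("wrist"); R=np.array(c["R"]);o=-R.T@np.array(c["t"]);print("cam",o)
S=cap("side");Rs=np.array(S["R"]);print("side cam",-Rs.T@S["t"])
for u,v in((303.5,190),(351.5,190),(303.5,173),(351.5,173)): print(ray(c,u,v,.074).round(4))
print("side top corners")
for u,v in((317,232.8),(334,234.7),(316,242.5),(333.3,243.8)): print(ray(S,u,v,.074).round(4),ray(S,u,v,.048).round(4))
p=[0.52689,-0.03028,-0.10504]
cc,ss=np.cos(p[2]),np.sin(p[2])
for n,(u,v,z) in dict(railend_l=(311.5,124,.014),railend_r=(343,124,.014),jawtipinner=(404.5,245,.030)).items():
    w=ray(c,u,v,z); print(n,w.round(4),(np.array([[cc,ss],[-ss,cc]])@(w[:2]-p[:2])).round(4))
```

```text
cam [0.50008171 0.23086146 0.37437153]
side cam [0.45720625 1.00226455 0.89208658]
[0.4726 0.1569 0.074 ]
[0.5185 0.152  0.074 ]
[0.4746 0.1735 0.074 ]
[0.5199 0.1686 0.074 ]
side top corners
[0.5139 0.1545 0.074 ] [0.5158 0.1276 0.048 ]
[0.4698 0.1587 0.074 ] [0.4702 0.1319 0.048 ]
[0.5142 0.1899 0.074 ] [0.516 0.164 0.048]
[0.4703 0.1916 0.074 ] [0.4708 0.1658 0.048 ]
railend_l [0.4849 0.2151 0.014 ] [-0.0675  0.2397]
railend_r [0.5192 0.2115 0.014 ] [-0.033   0.2396]
jawtipinner [0.5768 0.0684 0.03  ] [0.0393 0.1034]
```

```bash
python3 - <<'E'
from h import *
to([.494,.161,.116],frame(-6.1))
E
python3 -m pendant '[[[-0.42,1.5,0.12],[0,0,0],0],[[0,3,0],[0,0,0],0],[[0,3,0],[0,0,0],0],[[0,3,0],[0,0,0],0],[[0,2,0],[0,0,0],0],[[0,1,0],[0,0,0],0],[[0,0.4,0],[0,0,0],0],[[0,0,0],[0,0,0],0],[[0,0,0],[0,0,0],0],[[0,0,0],[0,0,0],0],[[0,0,0],[0,0,0],0]]'
python3 - <<'E'
from h import *
to([.494,.161,.116],frame(-6.1))
c=cap("wrist","w12"); S=cap("side"); crop(S,245,130,365,275,5,"s12")
E
```

```text
t 12.7 pos [0.4926 0.1568 0.2809] F [ 0.9 -0.6  0.3] op 0.998 j [ 5.3 22.8 98.2  0.  59.  11.3]
shift cm now-axes [-0.43 16.49  0.09] target-axes [-0.43 16.49  0.1 ] turn [-0.0001  0.0008 -0.0001]
time_s: 13.62
position: [0.495, 0.161, 0.1431]
tcp_rot: [[-0.105, 0.003, 0.994], [-0.994, 0.0, -0.105], [-0.001, -1.0, 0.003]]
force: [-0.4, -0.6, -0.4]
opening: 1.002
t 13.6167 pos [0.495  0.161  0.1431] F [-0.4 -0.6 -0.4] op 1.002 j [  5.7  35.7 104.2   0.   40.   11.7]
shift cm now-axes [ 0.01  2.71 -0.11] target-axes [ 0.01  2.71 -0.1 ] turn [-0.0027  0.0013 -0.0006]
```

View pics/w12.png

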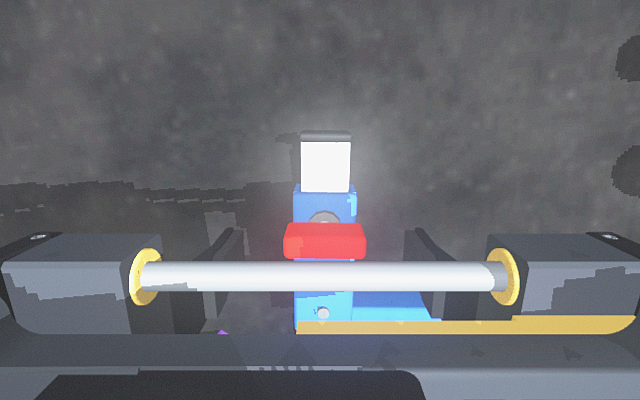

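View pics/s12.png

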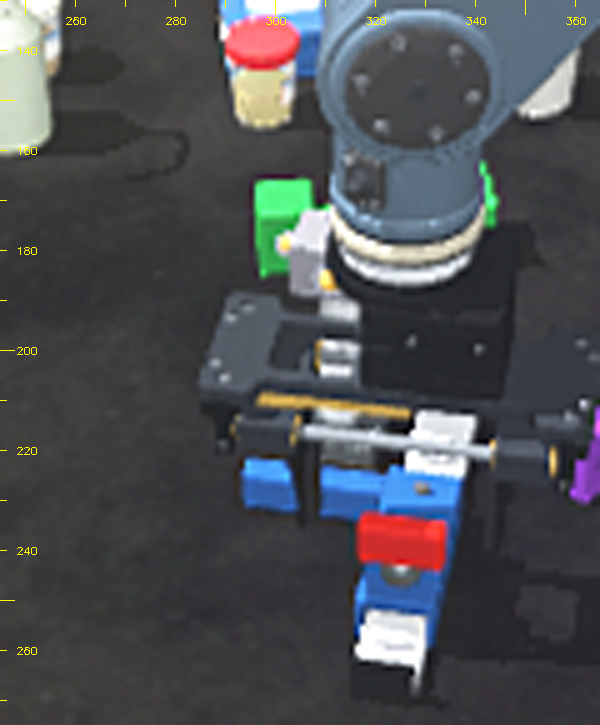

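```bash
python3 -m pendant '[[[0,1,-0.05],[0,0,0],0],[[0,1,0],[0,0,0],0],[[0,0.6,0],[0,0,0],0],[[0,0,0],[0,0,0],0],[[0,0,0],[0,0,0],0],[[0,0,0],[0,0,0],0]]'
python3 - <<'E'
from h import *
to([.494,.161,.116],frame(-6.1))
c=cap("wrist","w13"); S=cap("side"); crop(S,275,150,365,275,6,"s13")
R=np.array(c["R"]);print("cam",-R.T@np.array(c["t"]))
print(proj(c,[.494,.161,.074]), [proj(c,[.494,.161+d,.074]) for d in(-.007,.007)])
E
```

```text
time_s: 14.22
position: [0.4937, 0.1609, 0.1155]
tcp_rot: [[-0.105, -0.001, 0.994], [-0.994, -0.0, -0.105], [0.0, -1.0, -0.001]]
force: [0.1, 0.1, 0.2]
opening: 1.0
t 14.2167 pos [0.4937 0.1609 0.1155] F [0.1 0.1 0.2] op 1.0 j [  5.7  38.5 105.    0.   36.5  11.7]
shift cm now-axes [-0.01 -0.05  0.03] target-axes [-0.01 -0.05  0.03] turn [0.0006 0.0013 0.0001]
cam [0.50116644 0.23496698 0.20908371]
[325.3684391  273.02110701] [array([326.91533326, 286.30400917]), array([323.78276519, 259.40521014])]
```

View pics/w13.png

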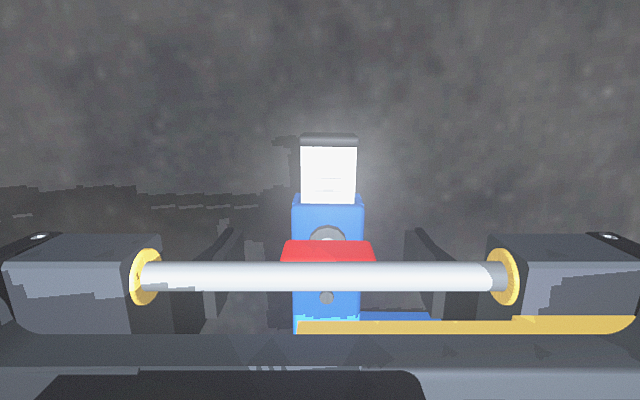

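View pics/s13.png

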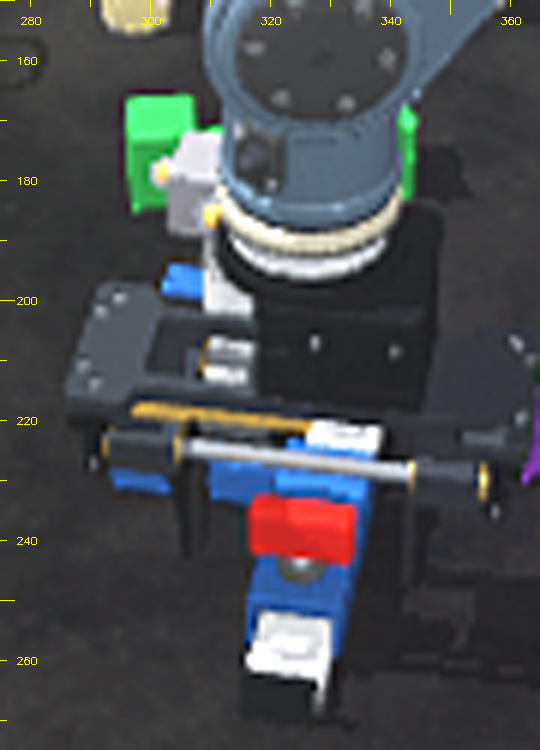

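```bash
python3 -m pendant '[[[0,0,0],[0,0,0],1],[[0,0,0],[0,0,0],1],[[0,0,0],[0,0,0],1],[[0,0,0],[0,0,0],1],[[0,0,0],[0,0,0],1],[[0,0,0],[0,0,0],1],[[0,0,0],[0,0,0],1],[[0,0,0],[0,0,0],1]]'
python3 - <<'E'
from h import *
to([.494,.161,.116],frame(-6.1))
print(bot.read_state()["opening"]*87)
c=cap("wrist","w14"); S=cap("side"); crop(S,275,150,365,275,6,"s14")
print([proj(c,[.494,.168,z]) for z in(.048,.074)])
E
```

```text
time_s: 14.98
position: [0.4952, 0.1608, 0.116]
tcp_rot: [[-0.105, 0.004, 0.994], [-0.994, 0.0, -0.105], [-0.0, -1.0, 0.003]]
force: [3.9, -0.6, -1.8]
opening: 0.525
t 14.9833 pos [0.4952 0.1608 0.116 ] F [ 3.9 -0.6 -1.8] op 0.525 j [  5.7  38.5 104.9  -0.   36.4  11.8]
shift cm now-axes [-0.    0.   -0.12] target-axes [-0.    0.   -0.12] turn [-0.0035  0.001  -0.0005]
45.64150929454136
[array([320.38457773, 237.3457959 ]), array([320.01792926, 259.17979985])]
```

View pics/w14.png

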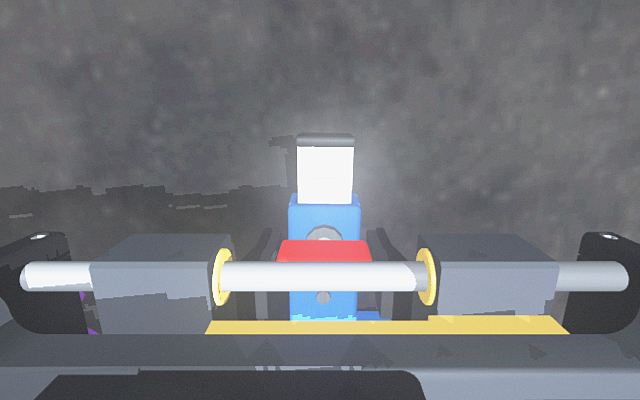

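View pics/s14.png

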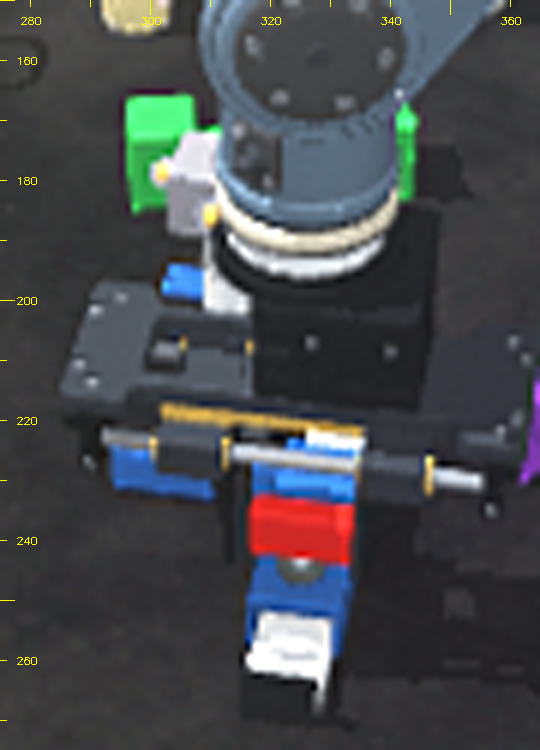

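```bash
python3 -m pendant '[[[0,-0.2,0.1],[0,0,0],1],[[0,-0.3,0],[0,0,0],1],[[0,-0.3,0],[0,0,0],1],[[0,-0.3,0],[0,0,0],1],[[0,-0.25,0],[0,0,0],1],[[0,0,0],[0,0,0],1],[[0,0,0],[0,0,0],1],[[0,0,0],[0,0,0],1]]'
python3 - <<'E'
from h import *
to([.494,.161,.116],frame(-6.1))
S=cap("side"); crop(S,275,150,365,275,6,"s15")
E
```

```text
time_s: 15.75
position: [0.4954, 0.1608, 0.1295]
tcp_rot: [[-0.105, 0.002, 0.994], [-0.994, 0.0, -0.105], [-0.0, -1.0, 0.002]]
force: [4.5, -0.4, -7.4]
opening: 0.526
t 15.75 pos [0.4954 0.1608 0.1295] F [ 4.5 -0.4 -7.4] op 0.526 j [  5.7  37.1 104.5  -0.   38.3  11.7]
shift cm now-axes [-0.    1.35 -0.14] target-axes [-0.    1.35 -0.14] turn [-0.0017  0.0011 -0.0003]
```

View pics/s15.png

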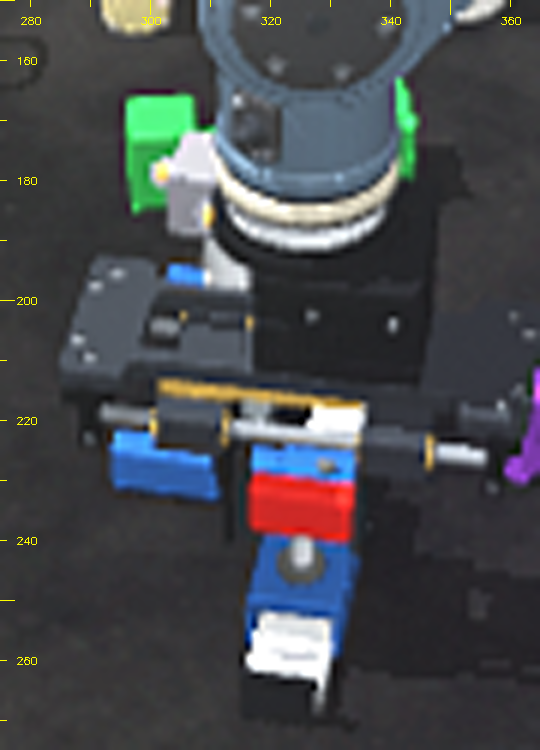

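The side picture shows the bar up, with its pin visible below it at (325,242). The measured lift is 13.5 mm. Now I'll slide the carriage in slowly.

```bash
python3 -m pendant '[[[0.1,0,0],[0,0,0],1],[[0.2,0,0],[0,0,0],1],[[0.2,0,0],[0,0,0],1],[[0.2,0,0],[0,0,0],1],[[0.2,0,0],[0,0,0],1],[[0.2,0,0],[0,0,0],1],[[0.2,0,0],[0,0,0],1],[[0.2,0,0],[0,0,0],1],[[0.2,0,0],[0,0,0],1],[[0.2,0,0],[0,0,0],1],[[0.2,0,0],[0,0,0],1],[[0.2,0,0],[0,0,0],1],[[0.2,0,0],[0,0,0],1],[[0.2,0,0],[0,0,0],1],[[0.2,0,0],[0,0,0],1]]'
python3 - <<'E'
from h import *
to([.4954,.1608,.116],frame(-6.1))
S=cap("side"); crop(S,275,150,365,275,6,"s16")
E
```

```text
time_s: 17.05
position: [0.492, 0.132, 0.1294]
tcp_rot: [[-0.105, 0.001, 0.994], [-0.994, 0.0, -0.105], [-0.0, -1.0, 0.001]]
force: [5.6, 1.2, -7.1]
opening: 0.525
t 17.05 pos [0.492  0.132  0.1294] F [ 5.6  1.2 -7.1] op 0.525 j [  2.4  36.6 106.1   0.   37.2   8.4]
shift cm now-axes [-2.89  1.34  0.03] target-axes [-2.9   1.34  0.03] turn [-0.0009  0.001  -0.0005]
```

View pics/s16.png

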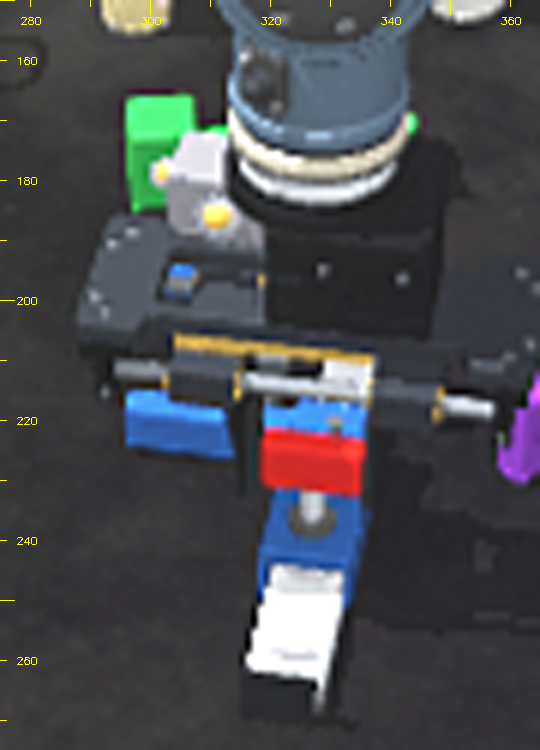

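```bash
python3 -m pendant '[[[0.2,0,0],[0,0,0],1],[[0.2,0,0],[0,0,0],1],[[0.2,0,0],[0,0,0],1],[[0.2,0,0],[0,0,0],1],[[0.2,0,0],[0,0,0],1],[[0.2,0,0],[0,0,0],1],[[0.2,0,0],[0,0,0],1],[[0.2,0,0],[0,0,0],1],[[0.2,0,0],[0,0,0],1],[[0,0,0],[0,0,0],1],[[0,0,0],[0,0,0],1]]'
python3 - <<'E'
from h import *
to([.4954,.1608,.116],frame(-6.1))
S=cap("side"); crop(S,275,150,365,275,6,"s17")
E
```

```text
time_s: 18.02
position: [0.4901, 0.1157, 0.1295]
tcp_rot: [[-0.106, 0.001, 0.994], [-0.994, 0.003, -0.106], [-0.003, -1.0, 0.001]]
force: [5.5, 8.8, -5.9]
opening: 0.524
t 18.0167 pos [0.4901 0.1157 0.1295] F [ 5.5  8.8 -5.9] op 0.524 j [  0.5  36.4 107.    0.3  36.5   6.4]
shift cm now-axes [-4.54  1.36  0.05] target-axes [-4.54  1.35  0.05] turn [-0.001  -0.0002 -0.0029]
```

View pics/s17.png

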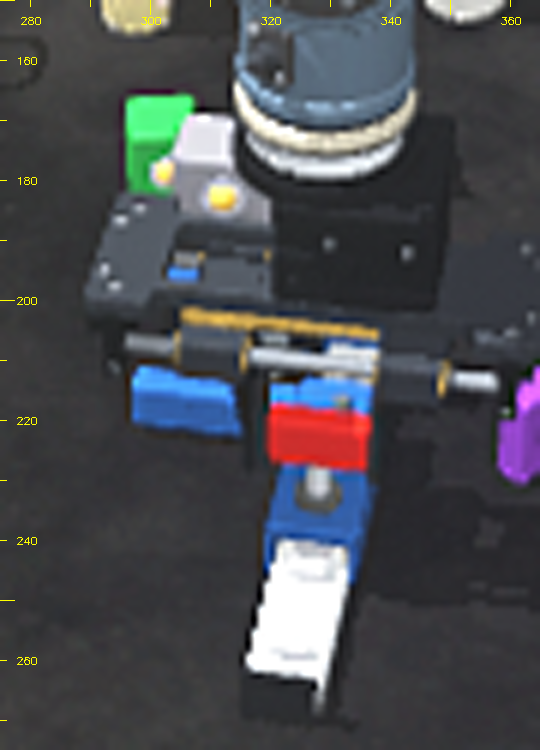

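```bash
for i in 1 2 3; do python3 -m pendant '[[[0.1,0,0],[0,0,0],1],[[0,0,0],[0,0,0],1],[[0,0,0],[0,0,0],1]]' | egrep 'pos|force|time'; done
```

```text
time_s: 18.32
position: [0.49, 0.1155, 0.1295]
force: [5.2, 11.5, -6.7]
time_s: 18.57
position: [0.49, 0.1153, 0.1295]
force: [6.3, 15.2, -6.2]
time_s: 18.82
position: [0.4899, 0.115, 0.1296]
force: [6.3, 19.3, -6.1]
```

Run:
```python
from h import *
T=cap("top"); crop(T,255,150,355,235,7,"t18")
S=cap("side"); crop(S,285,165,345,275,7,"s18")
```

```text
(no output)
```

View pics/t18.png

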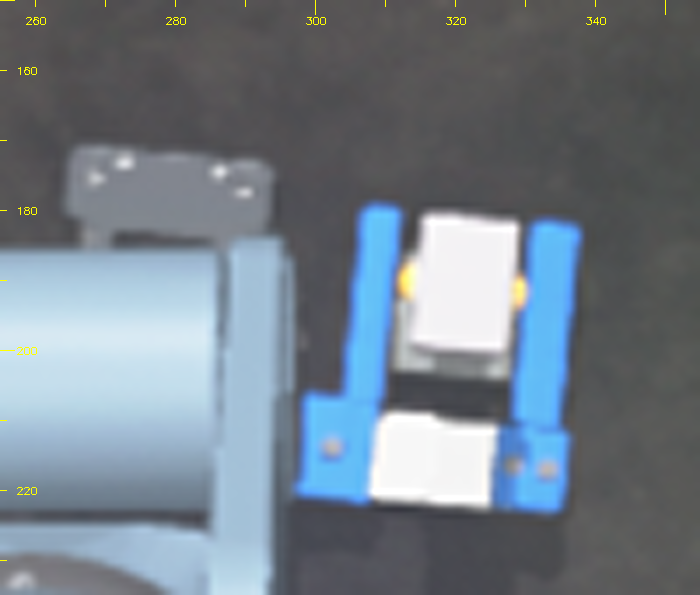

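View pics/s18.png

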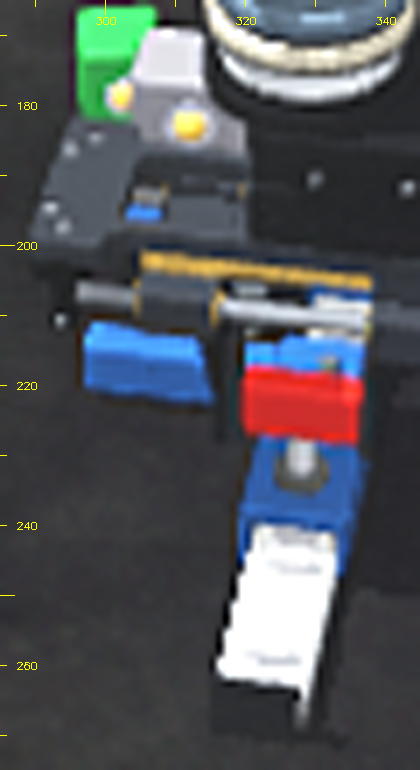

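The top picture shows the foot squared up between the jaws at columns 312–330, and the push ends in a hard stop (19 N with no motion). I'll relax the push, then let go.

```bash
python3 -m pendant '[[[-0.2,0,0.1],[0,0,0],1],[[-0.2,0,0.05],[0,0,0],1],[[0,0,0],[0,0,0],1],[[0,0,0],[0,0,0],1]]'
python3 -m pendant '[[[0,0,0],[0,0,0],0],[[0,0,0],[0,0,0],0],[[0,0,0],[0,0,0],0],[[0,0,0],[0,0,0],0],[[0,0,0],[0,0,0],0],[[0,0,0],[0,0,0],0],[[0,0,0],[0,0,0],0],[[0,0,0],[0,0,0],0]]'
python3 - <<'E'
from h import *
to([.4954,.1608,.116],frame(-6.1))
c=cap("wrist","w19"); T=cap("top"); crop(T,255,150,355,235,7,"t19")
S=cap("side"); crop(S,285,165,345,275,7,"s19")
E
```

```text
time_s: 19.25
position: [0.4904, 0.1158, 0.1291]
tcp_rot: [[-0.106, -0.002, 0.994], [-0.994, 0.001, -0.106], [-0.001, -1.0, -0.002]]
force: [2.2, 5.9, -5.6]
opening: 0.525
time_s: 19.92
position: [0.4913, 0.1148, 0.1294]
tcp_rot: [[-0.105, -0.0, 0.994], [-0.994, -0.0, -0.105], [0.0, -1.0, -0.0]]
force: [-0.3, 0.1, 0.4]
opening: 0.98
t 19.9167 pos [0.4913 0.1148 0.1294] F [-0.3  0.1  0.4] op 0.98 j [  0.4  36.4 106.8  -0.   36.8   6.5]
shift cm now-axes [-4.61  1.34 -0.08] target-axes [-4.61  1.34 -0.08] turn [0.0002 0.0012 0.0001]
```

View pics/s19.png

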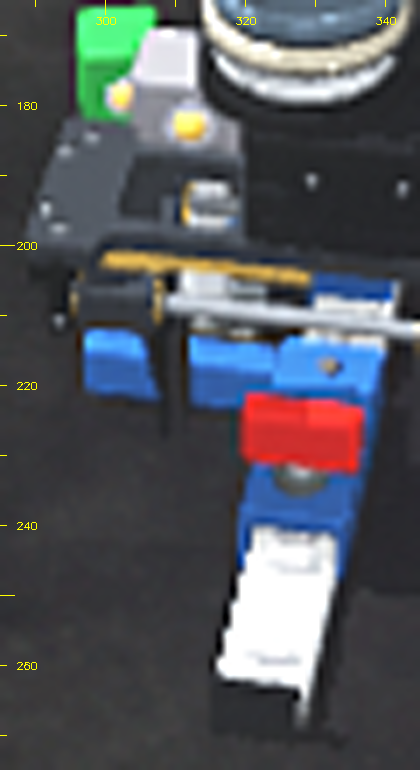

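View pics/w19.png

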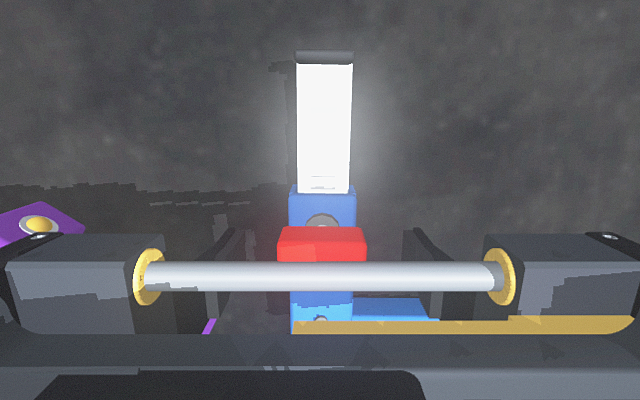

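The bar has dropped: the pin is hidden again and the bar sits close on the carriage. Retreating straight up, then backing off to check.

```bash
python3 -m pendant '[[[0,-1,0],[0,0,0],0],[[0,-2,0],[0,0,0],0],[[0,-3,0],[0,0,0],0],[[0,-3,0],[0,0,0],0],[[0,-3,0],[0,0,0],0],[[0,-3,0],[0,0,0],0],[[-3,0,0],[0,0,0],0],[[-3,0,0],[0,0,0],0],[[-3,0,0],[0,0,0],0],[[-3,0,0],[0,0,0],0],[[-3,0,0],[0,0,0],0],[[0,0,0],[0,0,0],0],[[0,0,0],[0,0,0],0]]'
python3 - <<'E'
from h import *
T=cap("top","t20f"); crop(T,245,150,355,235,7,"t20")
S=cap("side","s20f"); crop(S,275,165,355,275,7,"s20")
cap("wrist","w20")
import subprocess
E
```

```text
time_s: 21.15
position: [0.5067, 0.2654, 0.2798]
tcp_rot: [[-0.102, 0.0, 0.995], [-0.995, -0.0, -0.102], [0.0, -1.0, 0.0]]
force: [-0.6, -0.3, 0.3]
opening: 0.998
```

View pics/t20.png

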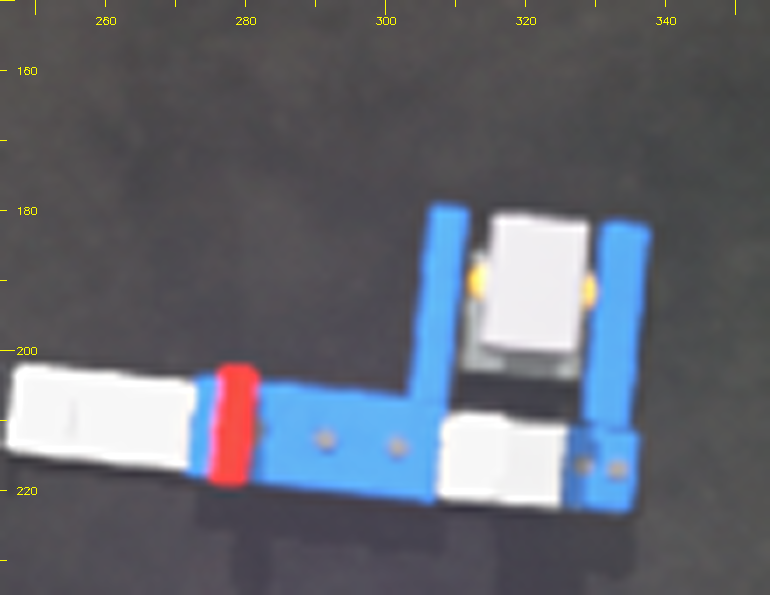

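View pics/s20.png

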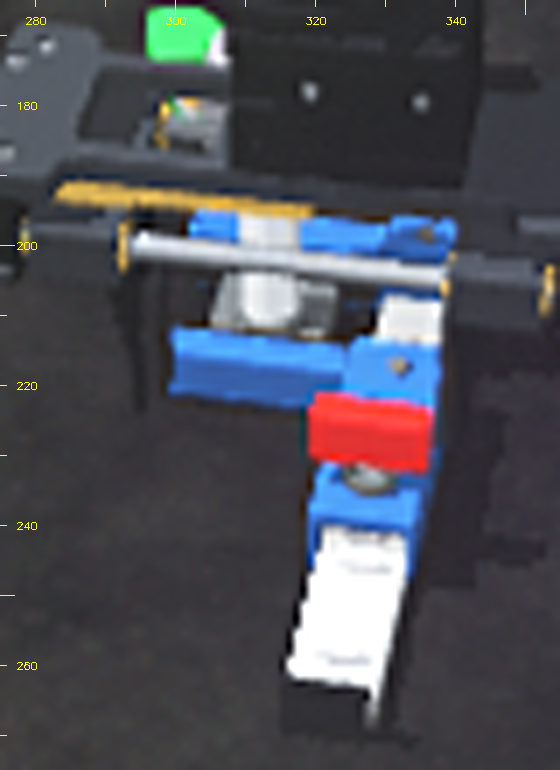

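View pics/w20.png

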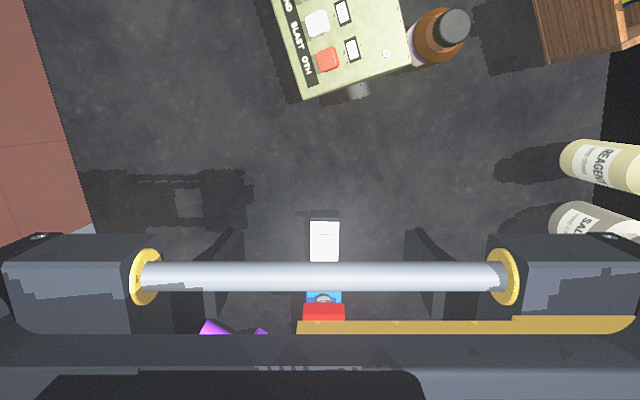

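View pics/t20f.png

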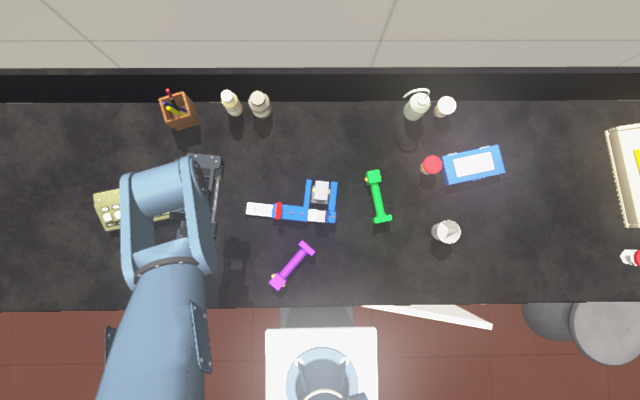

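Run:
```python
from h import *
T=bot.capture("top")
k=lambda a,b:(245+a/7-.07,150+b/7-.07)
p=[0.5269,-0.0303,-0.105];c,s=np.cos(p[2]),np.sin(p[2]);M=np.array([[c,s],[-s,c]])
for n,u,z in (("head",k(535,282),.15),("footBL",k(464,368),.016),("footBR",k(578,379),.016),("barTop",k(238,425),.074),("jawtip",k(469,208),.03),("fixtip",k(601,221),.034)):
    w=ray(T,*u,z);print(n,w.round(4),"clamp",(M@(w[:2]-p[:2])).round(4))
for n,u,z in (("cup",(431,165),.064),("tumb",(447,232),.081)): print(n,ray(T,*u,z).round(3))
crop(T,160,140,210,200,8,"a21"); crop(T,410,140,470,250,6,"b21")
```

```text
head [ 0.5381 -0.0017  0.15  ] clamp [0.0082 0.0297]
footBL [0.5158 0.0243 0.016 ] clamp [-0.0167  0.0531]
footBR [ 0.5107 -0.0232  0.016 ] clamp [-0.0168  0.0054]
barTop [0.4903 0.1139 0.074 ] clamp [-0.0515  0.1395]
jawtip [0.5812 0.0216 0.03  ] clamp [0.0486 0.0573]
fixtip [ 0.5748 -0.0328  0.034 ] clamp [0.0478 0.0025]
cup [ 0.615 -0.316  0.064]
tumb [ 0.426 -0.348  0.081]
```

View pics/s20f.png

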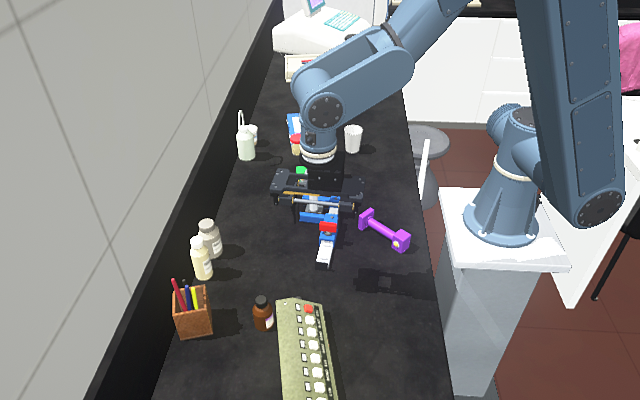

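The head centre (clamp x 8, y 30 mm) sits over the foot centre (8, 29), so the pillar is upright. Bar position gives a travel of about 62–64 mm, and the bystanders haven't moved. Handing in.

Run:
```python
from rig import bot
s=bot.read_state();print(s["time_s"],s["force"])
print(bot.hand_in())
```

```text
21.35 [-0.06611271 -0.43364077  0.40117777]
the job is handed in; nothing more can be done
None
```

The pillar is standing in the clamp with the carriage closed on its foot and the bar dropped; I handed the job in at 21.4 s. The hand-in reports no verdict, so what follows rests on my own camera and force checks.

**What I did**
- I gripped the pillar's two brass studs and raised it along the arc about its foot edge. It stood up inside the open clamp, and I let go.
- I gripped the red bar across its ends and lifted it about 13.5 mm.
- I slid the carriage about 46 mm until it hit a hard stop: pushing up to 19 N moved it only fractions of a millimetre.
- I eased off the push, opened the gripper so the bar dropped, and moved the arm clear.

**Last checks**
- **Pillar:** from the top picture, the head centre is at clamp x 8, y 30 mm, and the foot centre at x 8, y 29 mm. That makes it upright and between the jaws.
- **Carriage:** the bar position gives a travel of about 62 mm, or 64 mm if corrected for an offset of about 2.5 mm seen at the fixed jaw. The stop force and the distance slid agree with the last notch.
- **Release bar:** the side picture shows it dropped as far as it had been lifted. Compared with a screw on the carriage, though, it looked about 1.5 pixels (5 mm) high. I put that down to measurement error but did not resolve it.
- **Bystanders:** the cup, amber bottle and tumbler look unmoved in the pictures. I did not re-measure the bottle.
- **Arm:** force was about 0 N at hand-in, so nothing was being touched.

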